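Open the tilted polishing tumbler and take out the basket

ROBOT

A 7-joint arm with a two-finger parallel gripper is mounted at the origin on the work surface. World frame = base frame: x ahead of the robot, y to its left, z up, the work surface at z = 0. Lengths are in m, angles in degrees, forces in N, time in s.
With the tool pointing down it reaches from about 0.425 to 0.875 m from the base axis. Payload 8.4 kg.
Tool frame: the origin (TCP) lies on the centre line of the jaws, within the pads' length; the fingertips stand 19 mm ahead of it and the grasp point (between the pads) is the TCP; z points along the fingers, y is the line along which they close (so a half turn about z gives the same grasp; the last joint's range is limited). The gripper opens to 85 mm and grips with 20 to 120 N. Pads are 22 mm wide; open, the fingers measure 114 mm over their backs; the gripper's body (76 mm by 85 mm) begins 54 mm behind the grasp point. The pads swing forward as they close: fully open they stand 13 mm farther back than shut.
Start: joints at [66.165, 19.091, 2.286, 83.961, -0.768, 76.965, -3.352], TCP at [0.202, -0.618, 0.25] pointing down, gripper open.
Joint ranges: [-147.57, 147.57], [-21.85, 119.76], [-74.77, 79.35], [14.55, 137.4], [-85.83, 265.84], [4.83, 119.75], [-152.11, 152.11]. Speed limits (degrees/s): [127.2, 127.2, 159.86, 159.86, 180, 180, 180].

INTERFACE

Orientations are given as a 3x3 rotation matrix whose columns are the frame's x, y, z axes.
In Python, from workcell import sense, vision, job gives the robot as it stands. The module is installed in compiled form; this text tells all that it offers.
- The arm moves only by the tool move_arm, never from a script. Its argument "commands" is text: rows parted by semicolons, each of 4 numbers parted by spaces: the shift along the tool's x, y, z in mm, then the turn about the tool's z in degrees. In form: tx ty tz turn; .... A call has 1 to 10 rows; each row is the pose to reach, as a shift and turn from the pose commanded when the call began, along the tool's axes at that moment; what a row does not reach only later rows make up. A row lasts 1/8 s, in which the tool goes at most 62.5 mm and 10.7 degrees, less where a joint would pass 70% of its speed; a pose out of reach is approached as far as the arm can. A call with a gripper value outside its range is refused whole. "jaw" is the gripper command: -1 is fully open, 1 is shut, values between are in proportion, set as the call begins (left out, the last holds). The fingers move at their own pace and stop on an object; "squeeze" is the grip in N (left out, the last holds). Time passes only in rows, so rows that repeat a pose let the fingers close. It gives the time, the measured TCP pose, the force, the opening and the grip force at its end, in the units of the state.
- sense(): the state, without advancing time (a new reading comes with each control period).
- vision.read_camera(name): name is "side" or "top" or "wrist"; returns a dict with "image" (480x640x3 uint8, red, green, blue), "K" (3x3 intrinsics, pixels), "k1" (the pictures are not rectified: a ray, as slopes to the right and down, at radius r is drawn at 1 + k1 r^2 times it, then the intrinsics apply), "position" and "rotation" of the camera in the world. Camera axes: x right, y down, z forward; pixel columns grow to the right and rows downward; lengths in m; the calibration is good to about 2 mm. A picture is of the moment at which its call begins. There is no depth.
- job.close_job(): hands the job in; it is judged then, once.
Trained networks look in a picture, given as the dict that the camera call returned (one of the last four; its "shot" number tells which), for a name from the list of things; names that differ only in an ending like _2 or _b are one class to them, and where a whole thing is asked for, a point or a joint stands for the part that bears it (a point fixed in the world has none). Each returns a list of dicts, best first, with "conf" (0 to 1); they miss things now and then, are a little off and sometimes report something else, mostly with a low value. They report only what shows in the picture. A call takes as long as a camera call. They do not tell look-alikes from the thing itself.
- vision.spot_in(thing, picture): "centre" ([x, y, z] in m, in the coordinates of the camera as it stood for that picture, good to about 4 mm: the middle of the surface that is visible of it).
- vision.tip_of(thing, picture): "centre" ([x, y, z] in m, in the coordinates of the camera as it stood for that picture, good to about 4 mm: a listed point, or the origin of a listed thing).
The state is a dict: "clock": time; "joints": joint angles; "joint_vel": joint speeds; "effort": joint torques, N m; "tool_pos": TCP position; "eef_rot": TCP orientation; "force": force on the tool from outside, world axes, zero at the start; "ft_torque": the same for the moment, N m; "width": opening from 0.0 (shut) to 1.0 (fully open); "gripper_force": force on a finger pad.
Only numpy, scipy, OpenCV 4.12 (cv2) and the standard library are available. Lean on these libraries where they do the work, as an engineer would, in place of code of your own. Each camera call takes 0.05 s, during which the arm holds its last target. There are 200 camera calls.

TASK

The polishing tumbler has finished. Press its blue bayonet cover in against the spring, give it a quarter turn counterclockwise to free it from the lugs and stand it, grip bar up, on the cork mat; then lift the basket of brass hoops out of the barrel and stand it upright inside the aluminium tray. Keep the basket from tipping over, set both down without dropping them, and leave the other things on the table where they are.

Things in the scene. Friction and masses are not known exactly. Their poses are not given: they have to be found in the camera images.
- barrel: Tumbler's black barrel, 116 mm across, fixed in a green machine base 210 x 180 mm; it never turns. Origin: centre of its mouth, in the rim plane. z: barrel axis, out of the mouth, leaning 30 degrees from vertical towards the side opposite the barrel's x axis (roughly towards the robot). Bore 80 mm across, floor 80 mm below the rim.
- lug (a point): Top middle of one of two steel lugs outside the rim, at -45 and (the other) 135 degrees about barrel z from barrel x. Each is 44 mm wide, 22 mm above the rim, 54 to 72 mm from the axis, and overhangs one ear of the cover. A lip at its counterclockwise end and a stop at its clockwise end trap the ear. Axes as the barrel's.
- cover_center (a point): Loose blue bayonet cover: inverted cup 98 mm across, 65 mm high, with a yellow upright grip bar on top, 80 mm long, 16 thick, 40 tall; 105 mm high in all, 0.15 to 0.31 kg. The point is on its axis, 52.5 mm above its underside; the bar's foot is 12.5 mm and its top 52.5 mm above the point. x runs along bar and ears, z out of its top.
- cover: The cover; origin at its underside's centre. Locked at the start, underside 5 mm inside the mouth, coaxial to 3 mm. To free it push it in along the barrel axis 6.5 mm or more (8.5 is its stop; a spring resists with 6 to 10 N) and, held in, turn it counterclockwise seen from outside (positive about z). Clear of the lugs from 40 to 140 degrees, best a quarter turn; then it lifts off along the axis.
- cover_ear (a point): Middle of the yellow ear on the cover's +x side, 58 mm from its axis, 17 mm above its underside (ears: 22 mm wide, 6 mm thick, out to 62 mm; the other is opposite). At the start it is under the lug at -45 degrees.
- basket_center (a point): Loose steel basket of brass hoops, 68 mm across, 60 mm high, with an orange grip bar on two straps; 122 mm high in all, 0.18 to 0.36 kg. The point is on its axis, 61 mm above its underside; z: its axis; x: along the bar. Bar: 58 mm long, 14 thick, 24 tall, its middle 49 mm above the point.
- basket: The basket; origin at its underside's centre. At the start it stands loose on the barrel's floor, leaning with the barrel, its grip bar up under the cover: the bar's top is 42 mm outside the mouth plane. It comes out along the barrel axis (80 mm to clear the rim, 102 mm to clear the lugs).
- trivet: Fixed round cork mat, 170 mm across, 10 mm thick, flat on the table, for the cover. Origin: centre of its underside, at table height.
- drip_tray: Fixed square aluminium tray, 170 mm, rim 14 mm high and 4 mm thick, floor 4 mm thick, for the basket. Origin: centre of its underside, at table height.
- gold_jar: Bystander: amber glass jar with brass lid, 72 mm across, 90 mm high. Origin under its centre.
- water_glass: Bystander: drinking glass 68 mm across, 140 mm high, with a black straw up to 190 mm. Origin under its centre.
- brush_a: Bystander: blue paint brush, 180 mm long, lying on the table. Origin under its middle.
- brush_b: Bystander: another blue paint brush, 180 mm long, lying on the table. Origin under its middle.
- paint_can: Bystander: green-labelled can, 66 mm across, 100 mm high. Origin under its centre.
- earring_stand: Bystander: wooden stand with two green earrings, 130 mm wide, 102 mm high. Origin under its centre.
There are look-alikes about, which are no part of the job. Leave any green look-alike of the cover alone. Of the things that look like the trivet, take the one that is farthest from the robot's base at the start.

How it is judged (in metres and radians):
On the way, in this order (a step that is already met when the one before it is completed fails the run):
1. the cover is pressed in by at least 5 mm while still locked (z of cover in the frame of barrel below -0.01 m and y of cover_ear in the frame of barrel below -0.02 m and distance between cover and barrel below 0.02 m), for 0.05 s.
2. the cover, still on the barrel, is turned at least 40 degrees, clear of the lugs (y of cover_ear in the frame of barrel above -0.005 m and z of cover in the frame of barrel below 0.01 m and distance between cover and barrel below 0.02 m), for 0.05 s.
3. the cover stands grip up on the cork mat, let go and at rest (horizontal distance between cover and trivet below 0.045 m and height (world z) of cover between 0.006 and 0.014 m and angle between cover's own z axis and vertical below 0.09 rad and linear speed of cover below 0.02 m/s and contact force between the fingers and cover below 0.1 N), for 0.2 s.
At the end, for the whole second after the job is handed in: The cover stands grip up (within 5 degrees) on the cork mat, its centre within 45 mm of the mat's; the basket stands upright (within 5 degrees) on the floor of the aluminium tray, its centre within 66 mm of the tray's; both let go and at rest (all of step 3 and horizontal distance between basket and drip_tray below 0.066 m and height (world z) of basket between 0 and 0.008 m and angle between basket's own z axis and vertical below 0.09 rad and linear speed of basket below 0.02 m/s and contact force between the fingers and basket below 0.1 N); the robot touches nothing.
It fails at once if the basket is tipped more than 70 degrees from upright (angle between basket's own z axis and vertical above 1.22 rad).
It fails at once if the cover or the basket is dropped (moves faster than 0.8 m/s with nothing of the robot touching it) ((linear speed of cover above 0.8 m/s and contact force between each of the arm, the fingers and cover below 0.05 N) or (linear speed of basket above 0.8 m/s and contact force between each of the arm, the fingers and basket below 0.05 N)).
It fails at once if a bystander is shifted more than 40 mm (distance of any of gold_jar, water_glass, brush_a, brush_b, paint_can, earring_stand from where it was at the start of the episode above 0.04 m).
It also fails if it takes over 51 s, if anything falls off the work surface, if the arm or the gripper's body presses on something with over 40 N, if the wrist force passes 120 N, or if a joint passes its speed limit or range.

## Working session

There is one attempt and no reset: what is moved stays moved. The work goes in short steps, Python scripts to look and compute and a tool call to move; the robot and the scene stay as the last step left them, time stands still between calls to the robot, and variables do not carry over. Pictures are saved under pics/ and viewed, at most 13 in all, crops included, and the job is handed in when it is done.

Besides the shell and the picture viewer there is one more tool, called after ">>>" by a JSON object that holds its "api" and its "payload", one argument or row to a line. move_arm: Moves the arm, as the interface text tells. Its arguments: {"type":"object","properties":{"commands":{"type":"string"},"jaw":{"type":"number"},"squeeze":{"type":"number"}},"required":["commands"]}

```bash
mkdir -p pics; cat > h.py <<'E'
import numpy as np, cv2
from workcell import sense, vision, job
def shot(n): return vision.read_camera(n)
def w(p,c): return np.array(p['position'])+np.array(p['rotation'])@np.array(c)
def proj(p,X):
    c=np.array(p['rotation']).T@(np.array(X)-np.array(p['position'])); s=c[:2]/c[2]; s=s*(1+p['k1']*(s@s))
    return (np.array(p['K'])@[s[0],s[1],1])[:2]
def save(p,f): cv2.imwrite('pics/'+f,p['image'][:,:,::-1])
E
python3 - <<'E'
from h import *
np.set_printoptions(precision=4,suppress=True)
for n in('side','top'):
    p=shot(n); save(p,n+'0.png')
    for t in ['barrel','lug','cover_center','cover','cover_ear','trivet','drip_tray','gold_jar','water_glass','brush_a','paint_can','earring_stand']:
        for d in vision.tip_of(t,p):
            if d['conf']>.3: X=w(p,d['centre']); print(n,t,round(d['conf'],2),X,proj(p,X).round(), [k for k in d if k not in('conf','centre')])
s=sense(); print(s['clock'],s['tool_pos'],s['eef_rot'],s['force'])
E
```

```text
side lug 0.77 [ 0.6099 -0.0071  0.1942] [276. 206.] []
side cover_center 0.97 [0.3684 0.1212 0.0466] [361. 288.] []
side cover_center 0.59 [0.2452 0.2357 0.0483] [409. 322.] []
side cover 0.84 [0.6003 0.0375 0.1491] [277. 230.] []
side cover 0.68 [ 0.6546 -0.3541 -0.0014] [281. 199.] []
side cover 0.63 [0.2037 0.2716 0.0458] [427. 335.] []
side cover 0.61 [0.4103 0.0854 0.0463] [346. 278.] []
side cover 0.56 [0.5969 0.0345 0.1512] [278. 229.] []
side cover_ear 0.7 [0.1793 0.2136 0.0467] [436. 319.] []
side cover_ear 0.59 [0.4326 0.1515 0.0491] [335. 293.] []
side cover_ear 0.52 [0.5987 0.0374 0.1467] [277. 231.] []
side trivet 0.78 [ 0.4705 -0.3279 -0.0031] [336. 208.] []
side trivet 0.6 [ 0.2342 -0.3258 -0.0019] [409. 213.] []
side trivet 0.37 [ 0.7407  0.2231 -0.0031] [212. 316.] []
side drip_tray 0.6 [0.4572 0.3378 0.0005] [317. 359.] []
side gold_jar 0.64 [0.6591 0.3912 0.0034] [228. 366.] []
side water_glass 0.68 [ 0.6534 -0.3549 -0.0016] [281. 199.] []
side brush_a 0.58 [ 0.5572 -0.5049  0.0024] [316. 177.] []
side paint_can 0.6 [ 0.7543 -0.2032  0.0005] [242. 221.] []
side pai
[... 874 characters left out ...]
4719 -0.326  -0.0019] [442. 249.] []
top trivet 0.45 [0.6685 0.3945 0.0036] [174. 171.] []
top drip_tray 0.93 [0.4585 0.3388 0.0033] [192. 250.] []
top drip_tray 0.35 [ 0.6153 -0.0103  0.1879] [325. 183.] []
top gold_jar 0.59 [0.6695 0.392  0.0031] [175. 171.] []
top water_glass 0.91 [ 0.6582 -0.3567 -0.0005] [454. 180.] []
top brush_a 0.75 [ 0.5531 -0.5001 -0.    ] [507. 220.] []
top brush_a 0.47 [ 0.5305  0.4851 -0.0036] [139. 222.] []
top paint_can 0.88 [ 0.7565 -0.2048 -0.001 ] [398. 143.] []
top earring_stand 0.65 [0.7391 0.2285 0.0015] [236. 146.] []
1.3 [ 0.2025 -0.6176  0.2503] [[ 0.9502  0.3116  0.    ]
 [ 0.3116 -0.9502 -0.    ]
 [ 0.      0.     -1.    ]] [ 0.1835  0.0992 -0.0452]
```

View pics/top0.png

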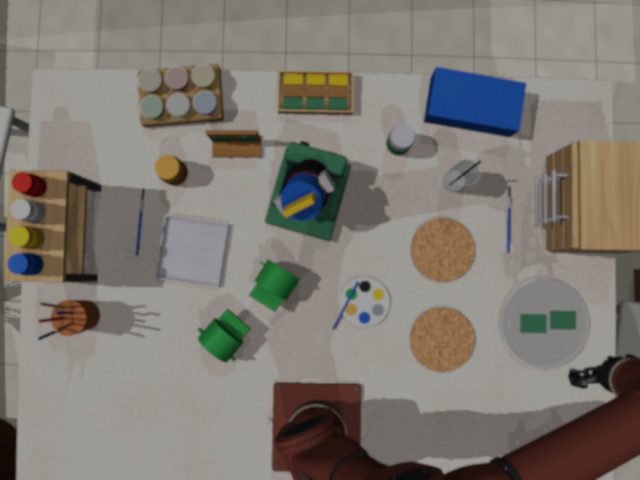

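View pics/side0.png

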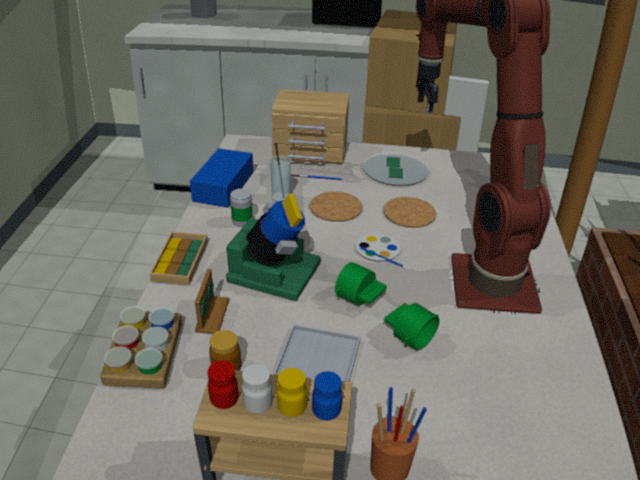

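The pictures show the blue cover with its yellow bar in the green base, at top (302,200) and side (285,220). The green look-alikes are at top (273,286) and (225,335), and the tray is at top (193,250).

There are two mat candidates. Top (442,249), world (0.47,-0.33), is 0.57 m from the base. Top (442,339), world (0.235,-0.326), is 0.40 m away. The first one, the farther, fits the description.

I'll refine the barrel pose and confirm this with a crop.

```bash
cat > fit.py <<'E'
from h import *
from scipy.optimize import least_squares
def axes(az,tilt=30):
    a,t=np.radians(az),np.radians(tilt); c,s=np.cos(a),np.sin(a)
    return np.array([[np.cos(t)*c,np.cos(t)*s,np.sin(t)],[-s,c,0],[-np.sin(t)*c,-np.sin(t)*s,np.cos(t)]]).T
q=np.sqrt(.5)
L={'lug':[[.063*q,-.063*q,.022],[-.063*q,.063*q,.022]],'cover':[[0,0,-.005]],'cover_center':[[0,0,.0475]],'cover_ear':[[.058*q,-.058*q,.012],[-.058*q,.058*q,.012]],'barrel':[[0,0,0]]}
def collect(names=('side','top'),things=L,n=2,x0=(.5985,.035,.153,-18)):
    out=[]
    for cam in names:
        for _ in range(n):
            p=shot(cam)
            for t in things:
                for d in vision.tip_of(t,p):
                    X=w(p,d['centre'])
                    for l in L[t]:
                        e=X-(np.array(x0[:3])+axes(x0[3])@np.array(l))
                        if np.linalg.norm(e)<.02 and d['conf']>.25: out.append((t,l,X,cam))
    return out
def fit(o,x0=(.5985,.035,.153,-18)):
    f=lambda v:np.concatenate([(v[:3]+axes(v[3]*100)@np.array(l)-X) for t,l,X,c in o])/.004
    r=least_squares(f,[*x0[:3],x0[3]/100],loss='soft_l1'); v=r.x.copy(); v[3]*=100; return v,f(r.x).reshape(-1,3)*4
E
python3 - <<'E'
from fit import *
np.set_printoptions(precision=4,suppress=True)
o=collect(); v,r=fit(o); print(v)
for a,e in zip(o,r): print(a[0],a[3],a[2],e.round(1))
p=shot('top'); im=p['image']
a=cv2.resize(im[130:250,250:370],(400,400),interpolation=2); b=cv2.resize(im[205:385,380:560],(400,400),interpolation=2)
cv2.imwrite('pics/crop1.png',np.hstack([a,b])[:,:,::-1])
for n in((.471,-.327,.01),(.235,-.326,.01),(.458,.338,.004)): print(proj(p,n))
p=shot('top')
for t in('trivet','drip_tray'):
  for d in vision.tip_of(t,p)[:3]: print(t,w(p,d['centre']),d['conf'])
E
```

```text
[  0.5969   0.0376   0.1537 -13.8571]
lug side [ 0.6088 -0.0112  0.1948] [ 4.3 -1.   0.3]
cover side [0.5999 0.0388 0.1512] [-0.5 -1.8 -1.8]
cover_center side [0.5751 0.042  0.1946] [-1.2  1.2  0.2]
barrel side [0.5966 0.0342 0.1517] [0.4 3.4 2. ]
lug side [ 0.6112 -0.01    0.196 ] [ 1.9 -2.2 -0.9]
cover side [0.5989 0.0386 0.1481] [ 0.4 -1.6  1.3]
cover_center side [0.5754 0.0422 0.1939] [-1.5  1.1  0.9]
barrel side [0.5954 0.0369 0.1525] [1.5 0.7 1.2]
lug top [ 0.614  -0.0102  0.1961] [-0.9 -2.  -1. ]
cover top [0.602  0.0354 0.1472] [-2.7  1.6  2.2]
cover_center top [0.5728 0.0441 0.1965] [ 1.1 -0.8 -1.7]
cover_ear top [ 0.617  -0.0088  0.1883] [-1.2 -0.5 -3.7]
lug top [ 0.6127 -0.0112  0.1921] [ 0.3 -1.1  2.9]
cover top [0.6    0.0312 0.1491] [-0.6  5.8  0.3]
cover_center top [0.5733 0.0437 0.1947] [ 0.6 -0.4  0.2]
cover_ear top [ 0.6165 -0.0096  0.1878] [-0.7  0.3 -3.2]
[443.5304 249.6064]
[442.2857 339.3026]
[192.2101 250.0254]
trivet [ 0.2396 -0.3255  0.004 ] 0.89
trivet [ 0.4734 -0.3244  0.0021] 0.6
drip_tray [0.458  0.3395 0.0028] 0.84
```

View pics/crop1.png

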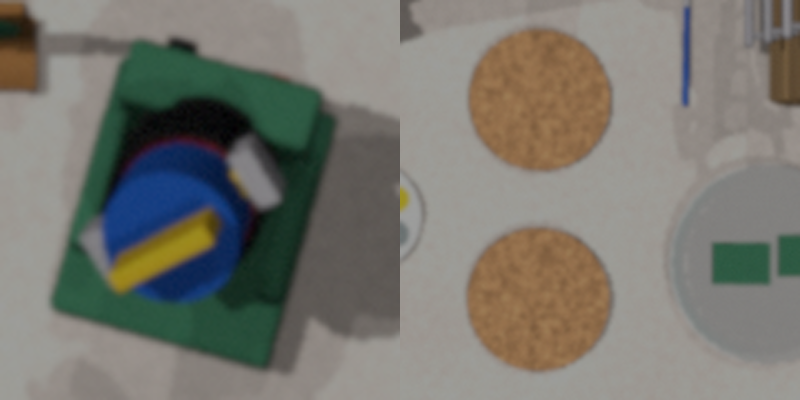

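The crop confirms the pick. The left half shows the blue cover (175,220) with its yellow bar running from (115,285) to (215,222), between lugs at (255,170) and (95,240). The right half shows the two cork mats, and the upper one (540,100) is the farther. The tool only turns about its vertical z, so the 30° lean has to be taken up by how I grip. Moving to hover.

>>> {"api": "move_arm", "payload": {
  "commands": "40 -38 -60 -9; 90 -85 -100 -19; 140 -133 -110 -29; 190 -180 -110 -39; 240 -228 -110 -49; 290 -275 -110 -59; 340 -322 -110 -69; 390 -370 -110 -79; 440 -417 -110 -88; 480 -455 -110 -97",
  "jaw": 0.1,
  "squeeze": 40
}}

```text
clock: 3.95
tool_pos: [0.4842, -0.0955, 0.3607]
eef_rot: [[-0.429, 0.903, 0.001], [0.903, 0.429, -0.001], [-0.001, 0.001, -1.0]]
force: [0.7, -0.7, -0.0]
width: 0.451
gripper_force: 0.0
```

```bash
cat >> fit.py <<'E'
from scipy.spatial.transform import Rotation as R
def go(target,az):
    """shift (tool axes, mm) and turn (deg) from present pose to target TCP with tool x at azimuth az"""
    s=sense(); M=np.array(s['eef_rot']); d=M.T@(np.array(target)-np.array(s['tool_pos']))*1000
    cur=np.degrees(np.arctan2(M[1,0],M[0,0])); t=-((az-cur+180)%360-180)
    return d.round(1),round(t,1),cur
def bar_iou(p,o,az,phi,lo,hi,hl,ht,col,ret=False):
    B=axes(az); f=np.radians(phi); b=np.array([np.cos(f),np.sin(f),0]); n=np.array([-np.sin(f),np.cos(f),0])
    C=[o+B@(i*hl*b+j*ht*n+np.array([0,0,k])) for i in(-1,1) for j in(-1,1) for k in(lo,hi)]
    px=np.array([proj(p,c) for c in C]).astype(np.float32)
    m=np.zeros(p['image'].shape[:2],np.uint8); h=cv2.convexHull(px); cv2.fillConvexPoly(m,np.round(h*16).astype(np.int32),1,shift=4)
    return (m&col).sum()/max(1,(m|col).sum())
def mask(p,o,lo,hi,rad=45):
    h=cv2.cvtColor(p['image'],cv2.COLOR_RGB2HSV); m=cv2.inRange(h,(lo,110,70),(hi,255,255))//255
    z=np.zeros_like(m); cv2.circle(z,tuple(int(a) for a in proj(p,o)),rad,1,-1); return m&z
E
python3 - <<'E'
from fit import *
from scipy.optimize import minimize
np.set_printoptions(precision=4,suppress=True)
s=sense(); print(s['clock'],s['tool_pos'],s['eef_rot'],s['width'])
p=shot('wrist'); save(p,'w1.png'); print(p['position'],p['rotation'])
for t in L:
  for d in vision.tip_of(t,p): print(t,round(d['conf'],2),w(p,d['centre']))
o=np.array([.5969,.0376,.1537]); ps=[shot('top'),shot('side'),p]; c=[0,0,.085]
ms=[]
for P in ps:
    m=mask(P,o+axes(-16)@np.array(c),18,34,28 if P is not p else 300); ms.append(m); print(m.sum())
def f(v): return -sum(bar_iou(P,v[:3]/1000,v[3],-45,.060,.100,.040,.008,m) for P,m in zip(ps[:2],ms))
for az0 in(-12,-18):
    r=minimize(f,[597,37.6,153.7,az0],method='Nelder-Mead',options=dict(initial_simplex=np.array([[597,37.6,153.7,az0]]*5)+np.vstack([np.zeros(4),np.diag([4,4,4,5])]),xatol=.1,fatol=1e-3)); print(r.x,r.fun)
E
```

```text
3.95 [ 0.4842 -0.0955  0.3607] [[-0.4294  0.9031  0.001 ]
 [ 0.9031  0.4294 -0.0006]
 [-0.001   0.0006 -1.    ]] 0.4505009029407317
[ 0.4512 -0.026   0.4843] [[ 0.9029  0.4099  0.1298]
 [ 0.4299 -0.8618 -0.2693]
 [ 0.0015  0.299  -0.9543]]
lug 0.74 [ 0.6134 -0.0098  0.1925]
cover 0.75 [0.6035 0.0376 0.1449]
cover_center 0.71 [0.5761 0.0449 0.1982]
cover_ear 0.6 [ 0.6131 -0.0107  0.1799]
339
380
4948
[596.031   40.363  154.7135 -13.8603] -1.499890485662562
[595.1072  37.4904 156.727  -18.0305] -1.5227959872405343
```

View pics/w1.png

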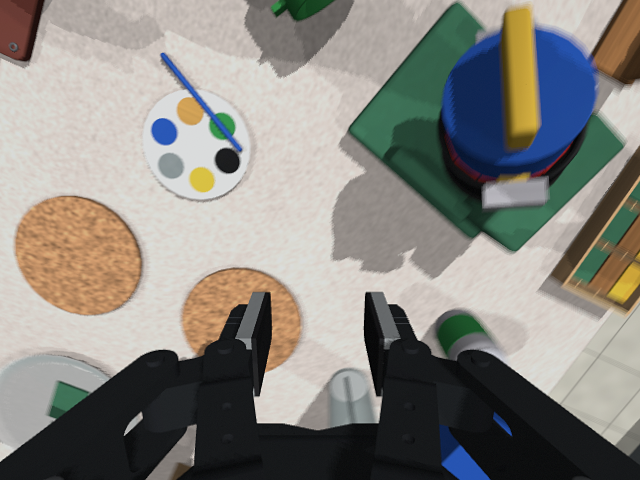

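The wrist view shows the cover's yellow bar from (518,8) to (520,145), with the near lug at (515,193). I'll fit the bar pose on this view.

```bash
python3 - <<'E'
from fit import *
from scipy.optimize import minimize
np.set_printoptions(precision=4,suppress=True)
o=np.array([.5965,.0376,.1545]); c=np.array([0,0,.085])
ps=[shot('wrist'),shot('top'),shot('side')]
ms=[mask(P,o+axes(-16)@c,18,34,r) for P,r in zip(ps,(95,28,28))]
print([m.sum() for m in ms])
W=[2,1,1]
def f(v,W=W): return -sum(k*bar_iou(P,v[:3]/1000,v[3],-45,.060,.100,.040,.008,m) for P,m,k in zip(ps,ms,W))
for az0 in(-12,-18):
  for WW in([2,1,1],[1,0,0]):
    x0=np.array([596.5,37.6,154.5,az0]); g=(lambda v:f(v,WW)) if WW[1] else (lambda v:f(v,WW)+((v[:3]-x0[:3])**2).sum()/16*.01)
    r=minimize(g,x0,method='Nelder-Mead',options=dict(initial_simplex=np.array([x0]*5)+np.vstack([np.zeros(4),np.diag([4,4,4,5])]),xatol=.1,fatol=1e-4)); print(r.x,r.fun,f(r.x,[1,0,0]))
x=o+axes(-15)@c; print(go([x[0],x[1],.36],-16+180-49.1), x)
E
```

```text
[np.uint64(4038), np.uint64(341), np.uint64(382)]
[598.0393  39.6709 147.9744 -14.8593] -3.096661932447083 -0.7969212551805802
[597.8939  37.5117 152.349  -14.392 ] -0.769557020397173 -0.7736680720582598
[595.0362  38.887  153.7677 -15.1051] -3.046347279922727 -0.7689963816415921
[596.7428  38.8157 152.4547 -13.7525] -0.7689084833641665 -0.7724837351703023
(array([102.5, 127.5,   0.3]), np.float64(0.1), np.float64(115.0384886234053)) [0.5554 0.0486 0.2281]
```

>>> {"api": "move_arm", "payload": {
  "commands": "35 42 0 0; 70 85 10 -1; 102 125 25 -1; 102 125 55 -1; 102 125 80 -1; 102 125 90 -1; 102 125 90 -1",
  "jaw": 0.15,
  "squeeze": 40
}}

```text
clock: 5.38
tool_pos: [0.5533, 0.0476, 0.2702]
eef_rot: [[-0.44, 0.898, -0.0], [0.898, 0.44, -0.0], [0.0, -0.0, -1.0]]
force: [0.4, 0.7, 0.3]
width: 0.423
gripper_force: 0.0
```

```bash
python3 - <<'E'
from fit import *
np.set_printoptions(precision=4,suppress=True)
s=sense(); print(s['tool_pos'],s['force'],go([.553,.05,.262],115.9))
p=shot('wrist'); save(p,'w2.png')
E
```

```text
[0.5533 0.0476 0.2702] [0.3533 0.6514 0.3287] (array([2.3, 0.8, 8.2]), np.float64(0.2), np.float64(116.10597855161846))
```

View pics/w2.png

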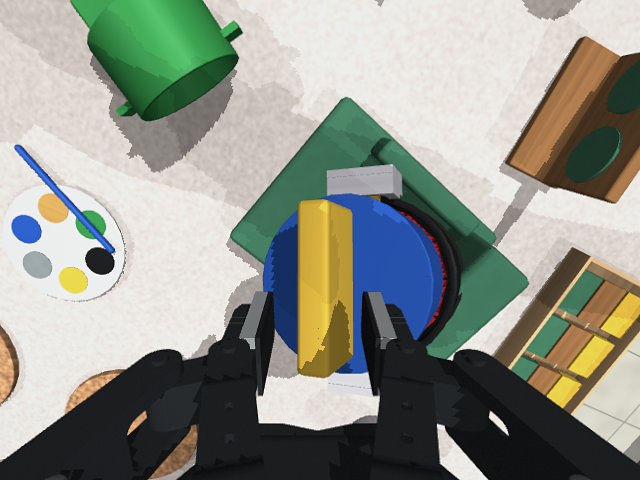

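The view shows the bar upright at columns 300–352, between the pads at about 262 and 375, so it is well aligned. I'll lower in small steps and watch the force.

>>> {"api": "move_arm", "payload": {
  "commands": "2 1 10 0; 2 1 18 0; 2 1 24 0; 2 1 28 0; 2 1 28 0"
}}

```text
clock: 6.05
tool_pos: [0.5533, 0.0503, 0.2419]
eef_rot: [[-0.441, 0.898, -0.001], [0.898, 0.441, 0.0], [0.0, -0.0, -1.0]]
force: [0.0, -1.0, 1.1]
width: 0.428
gripper_force: 0.0
```

>>> {"api": "move_arm", "payload": {
  "commands": "-1 1 2.6 0; -2 2.3 5.2 0; -2 2.3 5.2 0"
}}

```text
clock: 6.42
tool_pos: [0.5564, 0.0495, 0.2368]
eef_rot: [[-0.441, 0.898, -0.0], [0.898, 0.441, 0.0], [0.0, -0.0, -1.0]]
force: [-1.1, 0.8, -0.2]
width: 0.426
gripper_force: 0.0
```

>>> {"api": "move_arm", "payload": {
  "commands": "-1 1 2.6 0; -2 2.3 5.2 0; -2 2.3 5.2 0"
}}

```text
clock: 6.8
tool_pos: [0.5592, 0.0487, 0.2315]
eef_rot: [[-0.441, 0.898, -0.001], [0.898, 0.441, 0.0], [0.0, -0.0, -1.0]]
force: [0.4, 0.5, 0.5]
width: 0.421
gripper_force: 0.0
```

>>> {"api": "move_arm", "payload": {
  "commands": "-1 1 2.6 0; -2 2.3 5.2 0; -2 2.3 5.2 0"
}}

```text
clock: 7.18
tool_pos: [0.5623, 0.0481, 0.2268]
eef_rot: [[-0.441, 0.898, 0.0], [0.898, 0.441, 0.0], [0.0, 0.0, -1.0]]
force: [-2.9, 0.3, 4.7]
width: 0.424
gripper_force: 2.5
```

>>> {"api": "move_arm", "payload": {
  "commands": "-1 1.1 2.6 0; -2 2.3 5.2 0; -2.6 3 6.9 0; -2.6 3 6.9 0"
}}

```text
clock: 7.68
tool_pos: [0.5655, 0.0477, 0.2218]
eef_rot: [[-0.441, 0.897, -0.0], [0.897, 0.441, -0.0], [-0.0, -0.001, -1.0]]
force: [-14.7, -0.0, 22.9]
width: 0.426
gripper_force: 13.3
```

```bash
python3 - <<'E'
from fit import *
np.set_printoptions(precision=4,suppress=True)
s=sense(); print(s['tool_pos'],s['force'],s['ft_torque'])
p=shot('wrist'); save(p,'w3.png')
for n in('wrist','top','side'):
  p=shot(n) 
  for t in('cover','cover_center','cover_ear'):
    for d in vision.tip_of(t,p):
      X=axes(-15).T@(w(p,d['centre'])-np.array([.5965,.0385,.153]))*1000
      if np.linalg.norm(X)<90: print(n,t,round(d['conf'],2),X.round(1))
E
```

```text
[0.5655 0.0477 0.2218] [-14.685   -0.0409  22.9327] [0.1018 2.6525 0.067 ]
wrist cover 0.64 [  1.6   2.2 -22. ]
wrist cover_center 0.76 [ 2.7  1.3 41.9]
side cover 0.7 [ -0.6   0.2 -14.4]
side cover_center 0.62 [ 2.9 -1.9 37.2]
```

>>> {"api": "move_arm", "payload": {
  "commands": "0 0 0 -5; 1 -1 0.5 -10; 1 -1 1 -15; 1 -1 1 -15"
}}

```text
clock: 8.82
tool_pos: [0.5649, 0.0455, 0.2206]
eef_rot: [[-0.657, 0.754, 0.001], [0.754, 0.657, -0.003], [-0.003, -0.001, -1.0]]
force: [-10.1, -7.0, 20.5]
width: 0.424
gripper_force: 11.3
```

>>> {"api": "move_arm", "payload": {
  "commands": "0 0 0.5 -6; 0 0 1 -12; 0 0 2 -18; 0 0 2 -18"
}}

```text
clock: 9.32
tool_pos: [0.5647, 0.0466, 0.2174]
eef_rot: [[-0.859, 0.513, -0.0], [0.513, 0.859, -0.001], [-0.001, -0.001, -1.0]]
force: [-7.2, -2.9, 10.3]
width: 0.422
gripper_force: 7.6
```

```bash
python3 - <<'E'
from fit import *
np.set_printoptions(precision=4,suppress=True)
s=sense(); print(s['tool_pos'],s['force'],s['ft_torque'])
p=shot('wrist'); save(p,'w4.png')
E
```

```text
[0.5647 0.0466 0.2174] [-7.2214 -2.9073 10.3064] [-0.3484  1.1687 -0.0234]
```

View pics/w4.png

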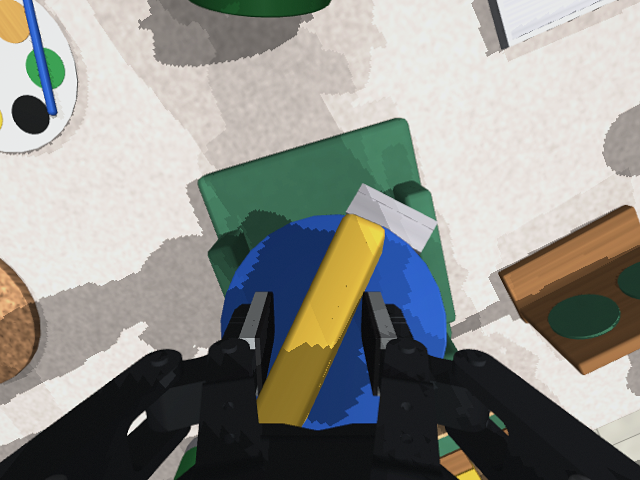

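The bar still lies about 25° off the pads, from (275,420) to (365,225), with its end at the lug (395,215). The tool turned 33° but the loose jaw took up most of it. I'll press again, then narrow the jaw.

>>> {"api": "move_arm", "payload": {
  "commands": "-1 0 1.5 0; -2 0.5 3 0; -2 0.5 3 0",
  "jaw": 0.35
}}

```text
clock: 9.75
tool_pos: [0.5655, 0.0483, 0.2168]
eef_rot: [[-0.859, 0.512, -0.001], [0.512, 0.859, -0.0], [0.001, -0.001, -1.0]]
force: [-24.4, 0.0, 34.5]
width: 0.332
gripper_force: 25.5
```

>>> {"api": "move_arm", "payload": {
  "commands": "0 0 -0.5 -5; 0 0 -0.5 -10; 0 0 0 -15; 0 0 0 -15",
  "jaw": 0.42
}}

```text
clock: 10.25
tool_pos: [0.5663, 0.0478, 0.2157]
eef_rot: [[-0.962, 0.272, -0.0], [0.272, 0.962, 0.0], [0.0, 0.0, -1.0]]
force: [-13.2, 1.1, 22.1]
width: 0.295
gripper_force: 21.7
```

```bash
cat > bar.py <<'E'
from fit import *
def barang():
    p=shot('wrist'); h=cv2.cvtColor(p['image'],cv2.COLOR_RGB2HSV); m=cv2.inRange(h,(18,110,70),(34,255,255)); m[:, :220]=0; m[:,430:]=0
    n,l,st,c=cv2.connectedComponentsWithStats(m); k=1+st[1:,4].argmax(); y,x=np.where(l==k)
    vx,vy,x0,y0=cv2.fitLine(np.c_[x,y].astype(np.float32),cv2.DIST_L2,0,.01,.01).ravel(); return np.degrees(np.arctan2(vx,-vy*1.0)),x0,y0,st[k,4]
if __name__=='__main__':
    s=sense(); M=np.array(s['eef_rot']); print(barang(),'az',np.degrees(np.arctan2(M[1,0],M[0,0])),s['tool_pos'],s['force'],s['width'],s['clock'])
    o=[]
    for n in('top','side'):
      p=shot(n)
      for t in('cover','cover_center','cover_ear'):
        for d in vision.tip_of(t,p):
          X=axes(-15).T@(w(p,d['centre'])-np.array([.5965,.0385,.153]))*1000
          if np.linalg.norm(X)<90: print(n,t,round(d['conf'],2),X.round(1))
E
python3 bar.py
```

```text
(np.float32(15.245032), np.float32(322.03665), np.float32(323.10193), np.int32(10398)) az 164.21103901489877 [0.56632417 0.04777601 0.21568234] [-13.21458334   1.12219777  22.09652311] 0.2946092829130581 10.25
side cover 0.61 [ -0.1   3.6 -16.2]
side cover 0.47 [ 43.5 -43.3  24.5]
side cover_center 0.56 [ 5.6  2.3 38.5]
side cover_ear 0.91 [ 62.8 -15.7   5.1]
```

>>> {"api": "move_arm", "payload": {
  "commands": "0 0 0 -5; 0 0 0 -10; 0 0 0.5 -15; 0 0 0.5 -18; 0 0 0.5 -18",
  "jaw": 0.46
}}

```text
clock: 11.32
tool_pos: [0.5652, 0.0478, 0.2161]
eef_rot: [[-0.999, -0.037, -0.002], [-0.037, 0.999, -0.001], [0.002, -0.001, -1.0]]
force: [-21.1, 1.9, 34.7]
width: 0.277
gripper_force: 45.9
```

```bash
python3 bar.py
```

```text
(np.float32(15.841854), np.float32(325.3506), np.float32(323.2539), np.int32(11492)) az -177.86493673678112 [0.56524617 0.04781469 0.21613948] [-21.0686714    1.91018826  34.74199829] 0.2766579177378423 11.325
side cover 0.64 [  1.4   1.2 -14.2]
side cover_center 0.93 [ 2.9 -1.1 38.1]
side cover_ear 0.61 [62.1 -1.2  5.5]
```

>>> {"api": "move_arm", "payload": {
  "commands": "0 0 0 0; 4 1 -7 0; 6 1.5 -11 5; 6 1.5 -11 11; 6 1.5 -11 17; 6 1.5 -11 17",
  "jaw": 0.1
}}

```text
clock: 12.52
tool_pos: [0.5607, 0.0479, 0.2239]
eef_rot: [[-0.967, 0.256, -0.0], [0.256, 0.967, -0.0], [0.0, -0.0, -1.0]]
force: [-0.5, 0.2, 0.8]
width: 0.443
gripper_force: 0.0
```

```bash
python3 bar.py
```

```text
(np.float32(0.016157722), np.float32(318.53204), np.float32(314.64972), np.int32(10903)) az 165.17806783340293 [0.56066108 0.04793872 0.22392785] [-0.51482135  0.22044982  0.7846041 ] 0.4428288608567089 12.525
top cover 0.36 [ 45.2 -43.3  24.1]
side cover 0.78 [-3.8  0.1 -5.2]
side cover_center 0.89 [-5.4 -1.2 48.1]
side cover_ear 0.68 [57.7  0.3 12.7]
side cover_ear 0.2 [-2.4  1.7 46.7]
```

Turned, free of the lugs and aligned with the pads. Gripping now.

>>> {"api": "move_arm", "payload": {
  "commands": "0 0 -3 0; 0 0 -3 0; 0 0 -3 0; 0 0 -3 0; 0 0 -3 0",
  "jaw": 1,
  "squeeze": 70
}}

```text
clock: 13.6
tool_pos: [0.5609, 0.0482, 0.2275]
eef_rot: [[-0.967, 0.256, 0.001], [0.256, 0.967, 0.0], [-0.001, 0.0, -1.0]]
force: [-1.2, -0.1, 5.2]
width: 0.181
gripper_force: 69.0
```

>>> {"api": "move_arm", "payload": {
  "commands": "2.5 0 -4.3 0; 7 0 -12 0; 13 0 -22 0; 20 0 -35 0; 27 0 -47 0; 34 0 -59 0; 41 0 -71 0; 48 0 -83 0; 56 0 -97 0; 60 0 -104 0"
}}

```text
clock: 14.85
tool_pos: [0.5024, 0.0638, 0.3325]
eef_rot: [[-0.967, 0.256, 0.001], [0.256, 0.967, -0.0], [-0.001, 0.0, -1.0]]
force: [1.2, -0.8, -2.7]
width: 0.179
gripper_force: 68.3
```

```bash
python3 - <<'E'
from fit import *
np.set_printoptions(precision=4,suppress=True)
s=sense(); print(s['clock'],s['tool_pos'],s['force'],s['width'])
p=shot('side'); cv2.imwrite('pics/s2.png',cv2.resize(p['image'][120:300,200:440],(800,600),interpolation=2)[:,:,::-1])
E
```

```text
14.85 [0.5024 0.0638 0.3325] [ 1.1884 -0.7673 -2.6509] 0.17898287381901914
```

View pics/s2.png

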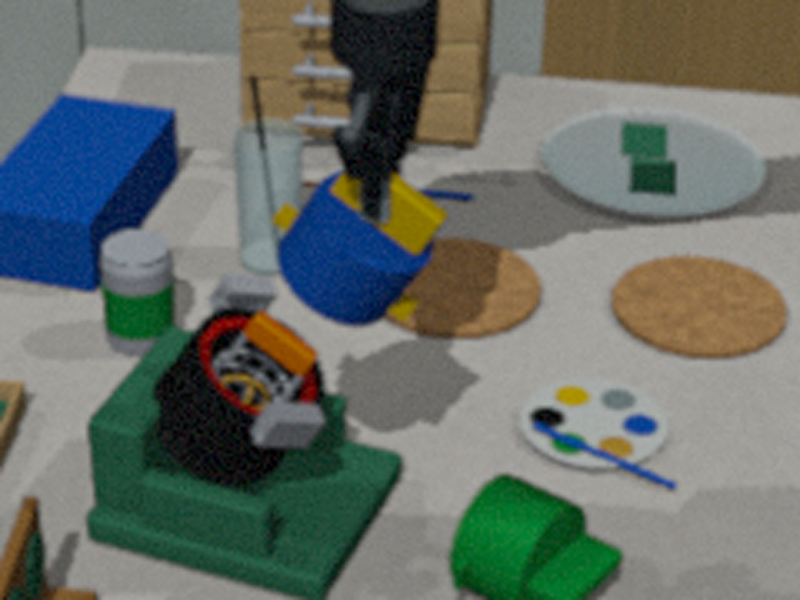

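The view shows the cover held tilted about 30° at (360,245), and the basket with its orange bar still in the barrel at (280,345). Carrying to the far mat.

>>> {"api": "move_arm", "payload": {
  "commands": "-2 -15 0 0; -3 -45 0 0; -6 -90 0 0; -9 -140 10 0; -12 -190 30 0; -15 -240 55 0; -18 -290 80 0; -21 -335 100 0; -23 -370 115 0; -23 -384 125 0"
}}

```text
clock: 16.15
tool_pos: [0.4242, -0.3164, 0.2044]
eef_rot: [[-0.966, 0.26, -0.002], [0.26, 0.966, 0.001], [0.002, 0.001, -1.0]]
force: [-0.3, -0.1, -2.3]
width: 0.178
gripper_force: 68.5
```

```bash
python3 - <<'E'
from fit import *
np.set_printoptions(precision=4,suppress=True)
s=sense(); print(s['clock'],s['tool_pos'],s['force'],s['width'],go([.4266,-.3138,.125],165))
for n in('side','top'):
  p=shot(n)
  for t in('cover','cover_center','trivet'):
    for d in vision.tip_of(t,p):
      if d['conf']>.4: print(n,t,round(d['conf'],2),w(p,d['centre']))
E
```

```text
16.15 [ 0.4242 -0.3164  0.2044] [-0.262  -0.0966 -2.276 ] 0.17823157211238164 (array([-1.8,  3.1, 79.4]), np.float64(-0.1), np.float64(164.91898919075848))
side cover 0.81 [0.1999 0.2696 0.0436]
side cover 0.61 [ 0.4578 -0.3259  0.1228]
side cover 0.6 [0.412  0.0898 0.0493]
side cover_center 0.95 [ 0.4347 -0.3193  0.1706]
side cover_center 0.82 [0.3632 0.1176 0.0508]
side cover_center 0.7 [0.2455 0.2347 0.0503]
side trivet 0.81 [ 0.2369 -0.3269 -0.0036]
side trivet 0.63 [ 0.4731 -0.324  -0.0027]
side trivet 0.56 [ 0.6532 -0.3536 -0.0011]
top cover 0.95 [ 0.4614 -0.3254  0.1245]
top cover 0.73 [0.2026 0.2709 0.0492]
top cover 0.69 [0.4133 0.0926 0.0437]
top cover 0.64 [0.5979 0.0374 0.1526]
top cover_center 0.82 [ 0.4367 -0.3185  0.1694]
top cover_center 0.8 [0.2449 0.2356 0.0503]
top cover_center 0.65 [0.3623 0.1175 0.0512]
top trivet 0.83 [ 0.2373 -0.3232  0.003 ]
top trivet 0.69 [ 0.4712 -0.3226  0.0027]
```

>>> {"api": "move_arm", "payload": {
  "commands": "-1 1 15 0; -2 3 35 0; -2 3 55 0; -2 3 70 0; -2 3 80 0; -2 3 86 0; -2 3 89 0; -2 3 89 0"
}}

```text
clock: 17.55
tool_pos: [0.4293, -0.3112, 0.1174]
eef_rot: [[-0.967, 0.256, 0.0], [0.256, 0.967, -0.0], [-0.0, -0.0, -1.0]]
force: [-0.5, -0.5, -2.5]
width: 0.177
gripper_force: 68.5
```

>>> {"api": "move_arm", "payload": {
  "commands": "0 0 2 0; 0 0 4 0; 0 0 4 0"
}}

```text
clock: 17.92
tool_pos: [0.4305, -0.3119, 0.1159]
eef_rot: [[-0.967, 0.256, 0.002], [0.256, 0.967, -0.002], [-0.003, -0.002, -1.0]]
force: [-4.0, 2.9, 18.7]
width: 0.175
gripper_force: 71.7
```

>>> {"api": "move_arm", "payload": {
  "commands": "0 0 0 0; -6 0 0 0; -13 0 1 0; -19 0 2.5 0; -25 0 4 0; -31 0 6 0; -37 0 8.5 0; -42 0 11 0; -47 0 13 0; -49 0 14 0",
  "squeeze": 20
}}

```text
clock: 19.18
tool_pos: [0.4771, -0.3241, 0.1005]
eef_rot: [[-0.967, 0.256, 0.001], [0.256, 0.967, -0.001], [-0.001, -0.001, -1.0]]
force: [-2.6, 1.6, 6.9]
width: 0.178
gripper_force: 72.9
```

```bash
python3 - <<'E'
from fit import *
np.set_printoptions(precision=4,suppress=True)
s=sense(); print(s['clock'],s['tool_pos'],s['force'],s['width'])
for n in('side','top'):
  p=shot(n)
  if n=='side': cv2.imwrite('pics/s3.png',cv2.resize(p['image'][120:240,260:420],(640,480),interpolation=2)[:,:,::-1])
  for t in('cover','cover_center'):
    for d in vision.tip_of(t,p):
      X=w(p,d['centre'])
      if X[1]<-.2: print(n,t,round(d['conf'],2),X)
E
```

```text
19.175 [ 0.4771 -0.3241  0.1005] [-2.6098  1.6331  6.9087] 0.17823349558658363
side cover 0.69 [ 0.4676 -0.3202  0.0146]
side cover_center 0.72 [ 0.4696 -0.3234  0.0676]
top cover 0.72 [ 0.4712 -0.3247  0.0123]
top cover_center 0.71 [ 0.4677 -0.3244  0.0675]
```

View pics/s3.png

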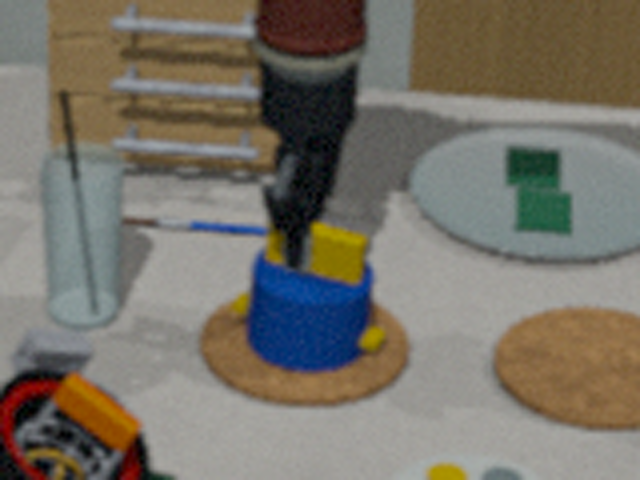

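The cover stands essentially upright at (310,310), in the middle of the far mat. Releasing.

>>> {"api": "move_arm", "payload": {
  "commands": "0 0 0 0; 0 0 0 0; 0 0 0 0; 0 0 -5 0; 0 0 -25 0; 0 0 -60 0; 0 0 -110 0; 0 0 -160 0; 0 0 -205 0; 0 0 -225 0",
  "jaw": 0.1
}}

```text
clock: 20.72
tool_pos: [0.4773, -0.3238, 0.3291]
eef_rot: [[-0.967, 0.256, 0.004], [0.256, 0.967, -0.003], [-0.005, -0.002, -1.0]]
force: [0.8, 0.5, -0.2]
width: 0.445
gripper_force: 0.0
```

```bash
cat > bk.py <<'E'
from fit import *
from scipy.optimize import minimize
np.set_printoptions(precision=4,suppress=True)
s=sense(); print(s['clock'],s['tool_pos'],s['force'],s['width'])
ps=[shot('side'),shot('top')]
for p in ps:
  for t in('cover','cover_center','basket','basket_center'):
    for d in vision.tip_of(t,p):
      X=w(p,d['centre'])
      if d['conf']>.4: print(t,round(d['conf'],2),X,(axes(-15).T@(X-np.array([.5965,.0385,.153]))*1000).round(1) if 'bas' in t else '')
o=np.array([.5965,.0385,.153])
ms=[mask(P,o+axes(-15)@np.array([0,0,.03]),5,17,25) for P in ps]; print([m.sum() for m in ms])
for phi in range(-90,90,10):
    print(phi,[round(bar_iou(P,o,-15,phi,.018,.042,.029,.007,m),2) for P,m in zip(ps,ms)])
f=lambda v:-sum(bar_iou(P,o+axes(-15)@np.array([v[1],v[2],0])/1000,-15,v[0],.018,.042,.029,.007,m) for P,m in zip(ps,ms))
b=min((minimize(f,[a,0,0],method='Nelder-Mead',options=dict(initial_simplex=[[a,0,0],[a+15,0,0],[a,4,0],[a,0,4]])) for a in range(-90,90,30)),key=lambda r:r.fun); print(b.x,b.fun)
E
python3 bk.py
```

```text
20.725 [ 0.4773 -0.3238  0.3291] [ 0.807   0.4978 -0.2472] 0.44526467926310936
cover 0.9 [ 0.4707 -0.3212  0.01  ] 
cover 0.7 [0.4087 0.0897 0.0491] 
cover 0.66 [0.2026 0.2681 0.048 ] 
cover_center 0.87 [ 0.4737 -0.3232  0.0636] 
cover_center 0.72 [0.3667 0.1225 0.0512] 
basket 0.77 [0.6315 0.0246 0.0824] [ -2.9  -4.4 -79.8]
basket_center 0.58 [0.602  0.0344 0.1395] [ -1.2  -2.5 -14.8]
basket_center 0.52 [0.5961 0.0349 0.1532] [ 0.6 -3.6 -0.1]
cover 0.86 [0.4114 0.095  0.0426] 
cover 0.61 [0.2024 0.2699 0.0459] 
cover 0.59 [ 0.4721 -0.3239  0.0089] 
cover_center 0.96 [0.2436 0.2374 0.0492] 
cover_center 0.84 [ 0.4686 -0.323   0.0672] 
cover_center 0.82 [0.3652 0.1217 0.0472] 
basket 0.97 [0.6293 0.0308 0.0848] [ -4.9   1.1 -75.9]
basket 0.64 [0.7429 0.2304 0.0001] [   3.   223.2 -178.3]
basket_center 0.87 [0.6035 0.0373 0.1337] [ -3.5   0.7 -20.2]
[np.uint64(204), np.uint64(215)]
-90 [np.float64(0.16), np.float64(0.21)]
-80 [np.float64(0.2), np.float64(0.22)]
-70 [np.float64(0.24), np.float64(0.23)]
-60 [np.float64(0.28), np.float64(0.25)]
-50 [np.float64(0.34), np.float64(0.28)]
-40 [np.float64(0.41), np.float64(0.33)]
-30 [np.float64(0.49), np.float64(0.43)]
-20 [np.float64(0.56), np.float64(0.5)]
-10 [np.float64(0.6), np.float64(0.62)]
0 [np.float64(0.59), np.float64(0.78)]
10 [np.float64(0.6), np.float64(0.67)]
20 [np.float64(0.55), np.float64(0.55)]
30 [np.float64(0.47), np.float64(0.45)]
40 [np.float64(0.42), np.float64(0.36)]
50 [np.float64(0.35), np.float64(0.29)]
60 [np.float64(0.3), np.float64(0.27)]
70 [np.float64(0.25), np.float64(0.23)]
80 [np.float64(0.2), np.float64(0.22)]
[-0.0748 -2.0075  0.6664] -1.4596309111880048
```

>>> {"api": "move_arm", "payload": {
  "commands": "0 20 0 0; -1 60 0 0; -1 110 0 0; -2 160 0 0; -2 210 0 0; -3 260 10 0; -4 310 25 0; -5 350 45 0; -5 378 65 0; -5 381 69 0"
}}

```text
clock: 22.48
tool_pos: [0.5779, 0.0473, 0.254]
eef_rot: [[-0.968, 0.251, -0.002], [0.251, 0.968, 0.001], [0.002, 0.001, -1.0]]
force: [0.6, -0.3, 0.5]
width: 0.45
gripper_force: 0.0
```

```bash
python3 - <<'E'
from fit import *
from scipy.optimize import minimize
np.set_printoptions(precision=4,suppress=True)
s=sense(); print(s['clock'],s['tool_pos'],s['force'],s['width'])
o=np.array([.5965,.0385,.153]); ps=[shot('wrist'),shot('top'),shot('side')]; c=o+axes(-15)@np.array([0,0,.03])
ms=[mask(P,c,5,17,r) for P,r in zip(ps,(110,25,25))]; print([m.sum() for m in ms],proj(ps[0],c))
def f(v,W=(2,1,1)): return -sum(k*bar_iou(P,o+axes(-15)@np.array(v[1:])/1000,-15,v[0],.018,.042,.029,.007,m) for P,m,k in zip(ps,ms,W))
r=min((minimize(f,[a,0,0,0],method='Nelder-Mead',options=dict(initial_simplex=[[a,0,0,0],[a+15,0,0,0],[a,4,0,0],[a,0,4,0],[a,0,0,4]])) for a in(-20,-5,10)),key=lambda r:r.fun)
print(r.x,r.fun); X=o+axes(-15)@(r.x[1:]/1000+np.array([0,0,.03])); print(X,go([*X[:2],.182],165))
cv2.imwrite('pics/w5.png',ps[0]['image'][:,:,::-1])
E
```

```text
22.475 [0.5779 0.0473 0.254 ] [ 0.5752 -0.3086  0.4882] 0.4504698164963218
[np.uint64(2722), np.uint64(901), np.uint64(210)] [309.238  271.0635]
[ 0.3913 -2.5155  0.1286 -0.8558] -2.6511230594069746
[0.5804 0.043  0.177 ] (array([-1.5,  0.3, 73.6]), np.float64(0.1), np.float64(165.14760478115164))
```

View pics/w5.png

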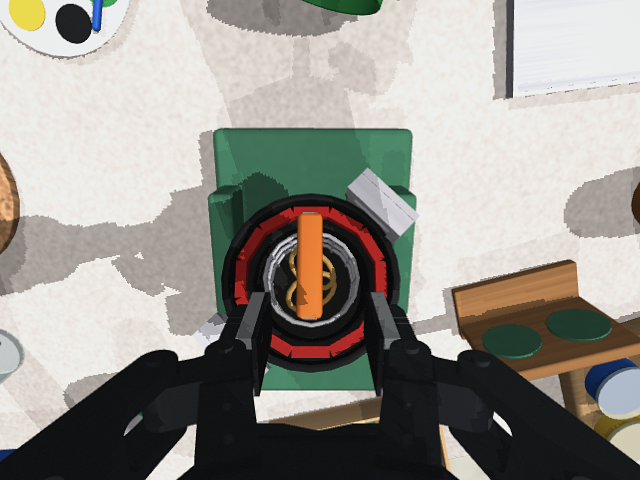

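The view shows the orange bar upright at (310,265), parallel to the pads and between them. Lowering and gripping.

>>> {"api": "move_arm", "payload": {
  "commands": "-1 0 15 0; -1.5 0 35 0; -1.5 0 50 0; -1.5 0 62 0; -1.5 0 69 0; -1.5 0 72 0; -1.5 0 72 0"
}}

```text
clock: 23.5
tool_pos: [0.5806, 0.0429, 0.1834]
eef_rot: [[-0.967, 0.256, 0.0], [0.256, 0.967, 0.0], [-0.0, 0.0, -1.0]]
force: [-0.2, 0.7, -0.0]
width: 0.451
gripper_force: 0.0
```

>>> {"api": "move_arm", "payload": {
  "commands": "0 0 0 0; 0 0 0 0; 0 0 0 0; 0 0 0 0; 0 0 0 0",
  "jaw": 1,
  "squeeze": 80
}}

```text
clock: 24.12
tool_pos: [0.5806, 0.0428, 0.1837]
eef_rot: [[-0.967, 0.256, 0.0], [0.256, 0.967, -0.0], [-0.0, -0.0, -1.0]]
force: [-2.5, 0.1, 4.9]
width: 0.144
gripper_force: 78.6
```

>>> {"api": "move_arm", "payload": {
  "commands": "2.5 0 -4.3 0; 7 0 -12 0; 13 0 -22 0; 20 0 -35 0; 27 0 -47 0; 34 0 -59 0; 41 0 -71 0; 48 0 -83 0; 56 0 -97 0; 63 0 -109 0"
}}

```text
clock: 25.38
tool_pos: [0.5191, 0.0592, 0.2933]
eef_rot: [[-0.967, 0.256, 0.0], [0.256, 0.967, -0.0], [-0.0, 0.0, -1.0]]
force: [-0.2, 0.7, -1.3]
width: 0.148
gripper_force: 77.9
```

```bash
cat > b2.py <<'E'
from fit import *
np.set_printoptions(precision=4,suppress=True)
s=sense(); print(s['clock'],s['tool_pos'],s['force'],s['width'])
for n in('side','top'):
  p=shot(n)
  for t in('basket','basket_center','drip_tray'):
    for d in vision.tip_of(t,p):
      X=w(p,d['centre'])
      if d['conf']>.4: print(n,t,round(d['conf'],2),X)
E
python3 b2.py
```

```text
25.375 [0.5191 0.0592 0.2933] [-0.2     0.6842 -1.2989] 0.14791129017902507
side basket 0.43 [ 0.5286 -0.3396  0.0276]
side basket_center 0.66 [0.5409 0.0532 0.2479]
side drip_tray 0.74 [0.5941 0.0346 0.154 ]
side drip_tray 0.71 [ 0.4568  0.3385 -0.0018]
top drip_tray 0.79 [0.4573 0.3377 0.0025]
```

>>> {"api": "move_arm", "payload": {
  "commands": "0 0 -20 0; 10 14 -40 0; 35 47 -40 0; 65 87 -40 0; 95 128 -40 0; 125 168 -30 0; 152 204 0 0; 172 231 40 0; 185 249 80 0; 189 254 110 0"
}}

```text
clock: 27.02
tool_pos: [0.4005, 0.3542, 0.1803]
eef_rot: [[-0.967, 0.254, -0.002], [0.254, 0.967, 0.0], [0.002, -0.0, -1.0]]
force: [-0.4, -0.6, -1.1]
width: 0.149
gripper_force: 78.3
```

```bash
python3 b2.py
```

```text
27.025 [0.4005 0.3542 0.1803] [-0.3744 -0.5544 -1.0713] 0.14856680620956628
side basket 0.75 [0.4543 0.3384 0.0776]
side basket 0.58 [ 0.4701 -0.3305 -0.0015]
side basket_center 0.69 [0.425  0.3493 0.1329]
side drip_tray 0.55 [ 0.4555  0.3385 -0.0016]
top basket 0.71 [0.4515 0.3405 0.0836]
top basket_center 0.9 [0.4246 0.3504 0.1355]
top drip_tray 0.7 [ 0.7424  0.2319 -0.0009]
top drip_tray 0.58 [0.457  0.3396 0.004 ]
```

>>> {"api": "move_arm", "payload": {
  "commands": "0 0 12 0; 0 0 28 0; 0 0 42 0; 0 0 49 0; 0 0 53 0; 0 0 55 0; 0 0 55 0"
}}

```text
clock: 28.3
tool_pos: [0.4021, 0.3531, 0.1274]
eef_rot: [[-0.967, 0.256, 0.0], [0.256, 0.967, 0.0], [-0.0, 0.0, -1.0]]
force: [-0.2, 0.9, -1.7]
width: 0.153
gripper_force: 78.4
```

>>> {"api": "move_arm", "payload": {
  "commands": "0 0 2 0; 0 0 4 0; 0 0 4 0"
}}

```text
clock: 28.68
tool_pos: [0.4021, 0.3531, 0.1233]
eef_rot: [[-0.967, 0.256, 0.0], [0.256, 0.967, 0.0], [-0.0, 0.0, -1.0]]
force: [1.5, 0.3, -0.6]
width: 0.154
gripper_force: 78.8
```

>>> {"api": "move_arm", "payload": {
  "commands": "0 0 2 0; 0 0 4 0; 0 0 4 0"
}}

```text
clock: 29.05
tool_pos: [0.4023, 0.3544, 0.1222]
eef_rot: [[-0.967, 0.256, 0.002], [0.256, 0.967, 0.001], [-0.002, 0.001, -1.0]]
force: [-8.4, -4.8, 29.7]
width: 0.145
gripper_force: 83.2
```

>>> {"api": "move_arm", "payload": {
  "commands": "0 0 -1 0; -7 0 -2.5 0; -14 0 -3.5 0; -21 0 -4 0; -28 0 -4 0; -35 0 -3.5 0; -42 0 -2.5 0; -48 0 -1.5 0; -54 0 0 0; -56 0 0.5 0",
  "jaw": 1,
  "squeeze": 30
}}

```text
clock: 30.3
tool_pos: [0.4565, 0.3392, 0.1201]
eef_rot: [[-0.967, 0.256, 0.001], [0.256, 0.967, 0.001], [-0.0, 0.001, -1.0]]
force: [-3.2, -1.1, 13.7]
width: 0.15
gripper_force: 83.6
```

```bash
python3 b2.py; python3 - <<'E'
from fit import *
p=shot('side'); cv2.imwrite('pics/s4.png',cv2.resize(p['image'][270:400,240:400],(640,520),interpolation=2)[:,:,::-1])
E
```

```text
30.3 [0.4565 0.3392 0.1201] [-3.2039 -1.1434 13.7265] 0.1503629640838516
side basket 0.85 [0.4574 0.336  0.008 ]
side basket_center 0.75 [0.4506 0.3412 0.0714]
side drip_tray 0.73 [ 0.4565  0.3365 -0.0018]
top basket 0.54 [0.4561 0.3384 0.0071]
top basket_center 0.69 [0.4539 0.3415 0.0664]
top drip_tray 0.74 [0.458  0.3383 0.0018]
```

View pics/s4.png

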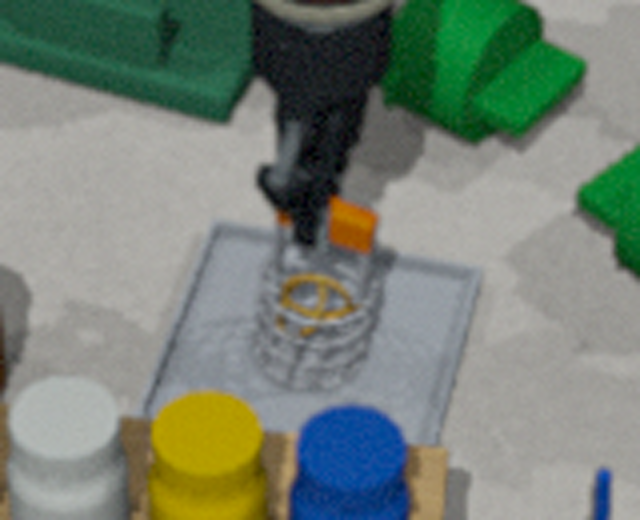

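The basket stands nearly upright at (315,320), in the middle of the tray. I'll take out the last few degrees, release and withdraw.

>>> {"api": "move_arm", "payload": {
  "commands": "-3 0 0.5 0; -5 0 1 0; -5 0 1 0"
}}

```text
clock: 31.12
tool_pos: [0.4609, 0.3379, 0.1189]
eef_rot: [[-0.967, 0.256, 0.0], [0.256, 0.967, 0.001], [-0.0, 0.001, -1.0]]
force: [-2.3, -2.1, 10.9]
width: 0.148
gripper_force: 83.6
```

>>> {"api": "move_arm", "payload": {
  "commands": "0 0 0 0; 0 0 0 0; 0 0 0 0; 0 0 -5 0; 0 0 -25 0; 0 0 -60 0; 0 0 -100 0; 0 0 -130 0; 0 0 -130 0; 0 0 -130 0",
  "jaw": 0.1
}}

```text
clock: 32.38
tool_pos: [0.4609, 0.3372, 0.2481]
eef_rot: [[-0.967, 0.256, 0.0], [0.256, 0.967, -0.0], [-0.0, 0.0, -1.0]]
force: [-0.2, 0.7, -0.5]
width: 0.447
gripper_force: 0.0
```

```bash
sed -i "s/'drip_tray')/'drip_tray','cover','cover_center')/" b2.py; python3 b2.py; python3 - <<'E'
from fit import *
p=shot('side'); cv2.imwrite('pics/s5.png',cv2.resize(p['image'][160:400,230:430],(500,600),interpolation=2)[:,:,::-1])
E
```

```text
32.375 [0.4609 0.3372 0.2481] [-0.1876  0.6822 -0.4962] 0.4468295317523504
side basket 0.85 [0.4602 0.3332 0.0043]
side basket_center 0.67 [0.4575 0.3356 0.0636]
side drip_tray 0.89 [0.4557 0.3387 0.0008]
side cover 0.85 [0.203  0.2697 0.0455]
side cover 0.83 [ 0.4706 -0.3189  0.0103]
side cover 0.64 [0.4112 0.086  0.0463]
side cover_center 0.91 [0.2455 0.233  0.0487]
side cover_center 0.68 [ 0.4715 -0.3231  0.0659]
side cover_center 0.55 [0.3676 0.1217 0.0501]
top basket 0.65 [0.4576 0.3369 0.0052]
top basket_center 0.84 [0.4594 0.3411 0.064 ]
top basket_center 0.74 [ 0.531  -0.3383  0.0322]
top drip_tray 0.58 [0.4564 0.3353 0.002 ]
top cover 0.63 [0.414  0.0925 0.0433]
top cover 0.6 [ 0.4729 -0.3257  0.0084]
top cover_center 0.62 [ 0.4706 -0.3207  0.0629]
top cover_center 0.56 [0.3633 0.1233 0.047 ]
```

View pics/s5.png

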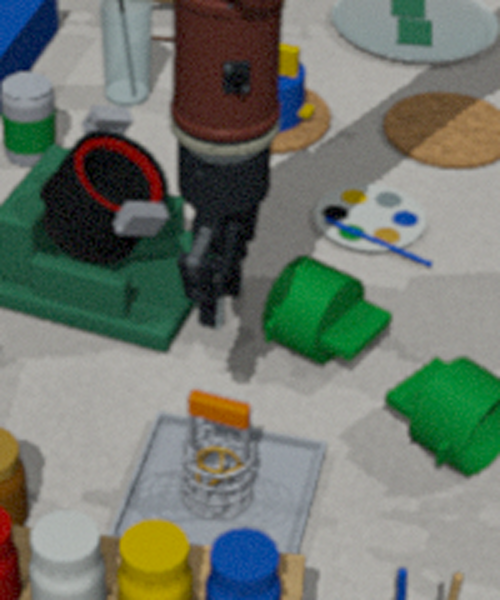

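The basket stands upright in the tray at (220,455), the cover is on the far mat at (290,95), and the arm touches nothing. Handing in.

```bash
python3 -c "
from workcell import job; print(job.close_job())"
```

```text
the job is handed in; nothing more can be done
None
```

The job is handed in at about 32 s: the cover stands grip-up on the far cork mat and the basket upright in the aluminium tray, both let go, though the hand-in call gave no verdict.

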